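# Shift the bench drive into the marked gear

### The arm

A 6-joint arm with a two-finger parallel gripper is mounted at the origin on the work surface. World frame = base frame: x ahead of the robot, y to its left, z up, the work surface at z = 0. Lengths are in m, angles in rad, forces in N, time in s.
With the tool pointing down it reaches from about 0.3 to 0.775 m from the base axis. Payload 14.6 kg.
Tool frame: the origin (TCP) lies midway between the tips of the shut fingers; the grasp point (between the pads) lies 19 mm behind it; z points along the fingers, y is the direction in which the jaws open and shut (so a half turn about z gives the same grasp; the last joint's range is limited). The gripper opens to 94 mm and grips with 3 to 60 N. Pads are 16 mm wide; open, the fingers measure 119 mm over their backs; the gripper's body (75 mm by 177 mm) begins 78 mm behind the grasp point.
Start: joints at [-1.297, 0.3, 1.521, -0, 1.321, -0.067], TCP at [0.184, -0.518, 0.205] pointing down, gripper open.
Joint ranges: [-3.03, 3.03], [-0.79, 2.21], [0.23, 2.52], [-1.04, 4.18], [0, 3.07], [-2.55, 2.55]. Speed limits (rad/s): [2.22, 2.22, 2.57, 3.14, 3.14, 3.14].

### API

Orientations are given as [roll, pitch, yaw] about the fixed x, y, z axes, in that order (R = Rz(yaw) Ry(pitch) Rx(roll)).
In Python, from station import readout, imaging, job gives the robot as it stands.
- The arm moves only by the tool arm_command, never from a script. Its argument "increments" is a list of rows, each an object with "gripper": the opening, from 0 (shut) to 1 (fully open); "slide": the shift along the world's x, y, z in m, a list of three; "yaw": the turn about the world's z in rad. A call has 1 to 8 rows; each row is the pose to reach, as a shift and turn from the pose commanded when the call began; what a row does not reach only later rows make up. A row lasts 1/8 s, in which the tool goes at most 62.5 mm and 10.7 degrees, less where a joint would pass 70% of its speed; a pose out of reach is approached as far as the arm can. A call with a gripper value outside its range is refused whole. The fingers move at their own pace and stop on an object; "grip_force" is the grip in N (left out, the last holds). Time passes only in rows, so rows that repeat a pose let the fingers close. It gives the time, the measured TCP pose, the force and the opening at its end, in the units of the state.
- readout.get_obs(): the state, without advancing time (a new reading comes with each control period).
- imaging.camera(name): name is "scene" or "side" or "wrist"; returns a dict with "color" (400x640x3 uint8, red, green, blue), "mtx" (3x3 intrinsics, pixels), "D" ([k1, k2, p1, p2, k3] as OpenCV has them; the pictures are not rectified), "rvec" (rotation vector, rad) and "tvec" (3), from world to camera coordinates, as OpenCV has them. Camera axes: x right, y down, z forward; pixel columns grow to the right and rows downward; lengths in m; the calibration is good to about 2 mm. A picture is of the moment at which its call begins. There is no depth.
- job.hand_in(): hands the job in, once; it reports no verdict.
The state is a dict: "time_s": time; "qpos": joint angles; "joint_vel": joint speeds; "tau": joint torques, N m; "ee_pos": TCP position; "eef_rot": TCP orientation; "force": force on the tool from outside, world axes, zero at the start; "moment": the same for the moment, N m; "grip_width": finger opening in m.
Only numpy, scipy, OpenCV 4.12 (cv2) and the standard library are available. Lean on these libraries where they do the work, as an engineer would, in place of code of your own. Each camera call takes 0.05 s, during which the arm holds its last target. There are 200 camera calls.

### The job

Change the gear of the bench drive: push the gear lever by its knob out of the far left slot, across the H-shaped gate and fully home into the right-hand slot that has the round boss beside it, and leave it there (left, right and far as seen from the robot). Use only the fingertips or the outside of the fingers: do not grip the lever, push it gently, and leave the loose things on and around the gearbox as they are.

Things in the scene. Friction and masses are not known exactly. Their poses are not given: they have to be found in the camera images.
- gearbox: Green gearbox 230 x 210 mm, fixed to the bench, top plate 102 mm above the bench. Origin: under the gate's centre, on the bench. x axis away from the robot (far), y axis to the left; turned by up to 0.35 rad. A motor sticks out at the far side to 255 mm from the origin, up to 104 mm high. Steel marks up to 8 mm high stand on the plate beside the slots (far left two short bars, near left a square).
- gate_centre (a point): Centre of the H-shaped gate, on the upper face of the top plate; axes as the gearbox. The gate has two straight tracks along x, left and right (17 mm wide, 68 mm long, their middles 37 mm apart), joined at their middles by one cross-slot along y (17 mm wide). The four ends of the tracks are the four slots.
- lever: Gear lever: steel stem 12 mm thick, black ball knob 150 mm from the pivot. Origin: the pivot, on the gearbox axis 27 mm above the bench; z axis along the stem to the knob. It tilts both ways; the gate's edges stop it: it changes track only when near upright in x, in the cross-slot (about 5 mm play at the knob). It stays where left; about 2 to 3 N at the knob moves it, no spring.
- knob (a point): Centre of the ball knob (34 mm diameter), 177 mm above the bench when the lever is upright, about 160 to 164 mm in the slots. In gearbox axes it lies at x = 150 mm * sin(shift), y = -150 mm * cos(shift) * sin(select).
- shift (a joint): Tilt of the lever along the tracks, rad: 0 upright (cross-slot), positive away from the robot (gearbox +x), about +0.34 at the far end and -0.34 at the near end of a slot, fully home. It begins in the far left slot, at +0.2 to +0.33.
- select (a joint): Sideways tilt of the lever, rad: about -0.26 in the left track, +0.26 in the right track; positive is to the right (gearbox -y).
- round_mark_top (a point): Centre of the top of the round boss, a steel disc of 28 mm diameter and 8 mm high on the top plate. It stands beside the wanted slot: in gearbox axes at x = +42 mm (far right slot wanted) or -42 mm (near right slot wanted), y = -75 mm.
- bar_mark_top (a point): Centre of the top of the bar mark, a steel bar 12 x 38 mm and 8 mm high, beside the other right-hand slot, which is not wanted.
- weight: Loose brass weight, 26 mm diameter, 30 mm high, standing on the near left corner of the gearbox's top plate; leave alone. Origin: centre of its underside.
- collar: Loose steel ring, 26 mm diameter, 12 mm high, lying on the far left corner of the gearbox's top plate; leave alone. Origin: centre of its underside.
- wrench: Loose wrench, lying on the bench at the near left; leave alone. Origin: on the bench under its middle.
- screwdriver: Loose screwdriver lying on the bench to the right; leave alone. Origin: on the bench under its middle.
- mug: Loose white mug, 80 mm wide, 90 mm high, on the bench to the left; leave alone. Origin: centre of its underside.
- jar: Loose amber jar, 56 mm wide, 80 mm high, on the bench to the left; leave alone. Origin: centre of its underside.
- specimen: Loose steel cylinder, 38 mm diameter, 40 mm high, on the bench to the right; leave alone. Origin: centre of its underside.
- tin: Loose aluminium tin, 66 mm wide, 55 mm high, on the bench to the right; leave alone. Origin: centre of its underside.

How it is judged:
By the outcome, as a careful person would: the job done as asked, in the order asked, and still so for the second after the job is handed in, with the robot touching nothing.
It also fails if it takes over 58 s, if anything falls off the work surface, if the arm or the gripper's body presses on something with over 40 N, if the wrist force passes 120 N, or if a joint passes its speed limit or range.

## Working session

There is one attempt and no reset: what is moved stays moved. The work goes in short steps, Python scripts to look and compute and a tool call to move; the robot and the scene stay as the last step left them, time stands still between calls to the robot, and variables do not carry over. Pictures are saved under pics/ and viewed, about 8 in all and at most 12, crops included, and the job is handed in when it is done.

Besides the shell and the picture viewer there is one more tool, called after "Request:" as name(argument=value, ...), one argument or row to a line, values as JSON. arm_command: Moves the arm, as the interface text tells. Its arguments: {"type":"object","properties":{"increments":{"type":"array","items":{"type":"object","properties":{"gripper":{"type":"number"},"slide":{"type":"array","items":{"type":"number"}},"yaw":{"type":"number"}}}},"grip_force":{"type":"number"}},"required":["increments"]}

```bash
mkdir -p pics
cat > h.py <<'E'
import cv2,numpy as np
from station import readout,imaging,job
def shot(n,f):
    c=imaging.camera(n); cv2.imwrite('pics/'+f,c['color'][:,:,::-1]); np.savez('pics/'+f+'.npz',**c); return c
def ray(c,p):
    R=cv2.Rodrigues(np.array(c['rvec'],float))[0]; t=np.array(c['tvec'],float).ravel()
    u=cv2.undistortPoints(np.array([[p]],float),np.array(c['mtx']),np.array(c['D']))[0,0]
    d=R.T@np.r_[u,1]; return -R.T@t,d/np.linalg.norm(d)
def onz(c,p,z):
    o,d=ray(c,p); return o+d*(z-o[2])/d[2]
def proj(c,X):
    return cv2.projectPoints(np.array(X,float).reshape(-1,3),np.array(c['rvec'],float),np.array(c['tvec'],float),np.array(c['mtx']),np.array(c['D']))[0][:,0]
def tri(rs):
    A=0;b=0
    for o,d in rs:
        P=np.eye(3)-np.outer(d,d);A=A+P;b=b+P@o
    return np.linalg.solve(A,b)
E
python3 - <<'E'
from h import *
shot('scene','s1.png');shot('side','d1.png')
o=readout.get_obs();print(o['time_s'],o['ee_pos'],o['eef_rot'],o['force'])
E
```

```text
0.1 [ 0.18377269 -0.51814881  0.20495676] [-3.14057466e+00 -9.37643166e-05  3.40785009e-01] [-0.34565762  0.4241535   0.21280731]
```

View pics/s1.png

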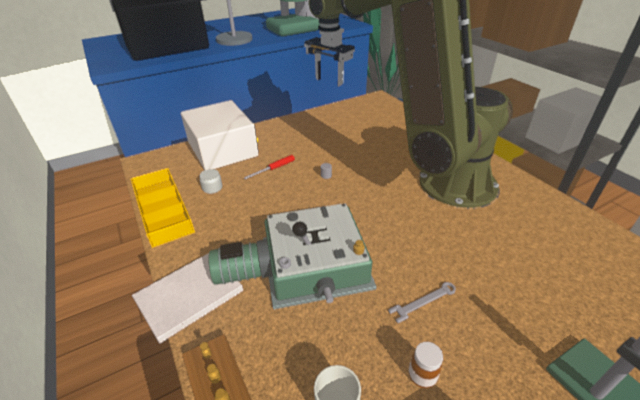

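View pics/d1.png

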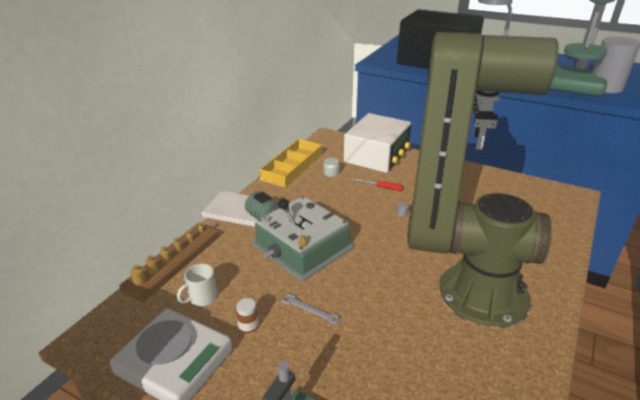

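The scene view shows the gearbox around (318,245) with the knob at about (299,229). The side view has it at about (302,232). I'll zoom in on both.

Run:
```python
from h import *
a=cv2.imread('pics/s1.png')[195:305,255:385];b=cv2.imread('pics/d1.png')[190:280,240:360]
a=cv2.resize(a,None,fx=5,fy=5,interpolation=cv2.INTER_CUBIC)
b=cv2.resize(b,None,fx=6,fy=6,interpolation=cv2.INTER_CUBIC)
cv2.imwrite('pics/z1.png',a);cv2.imwrite('pics/z2.png',b)
```

```text
(no output)
```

View pics/z1.png

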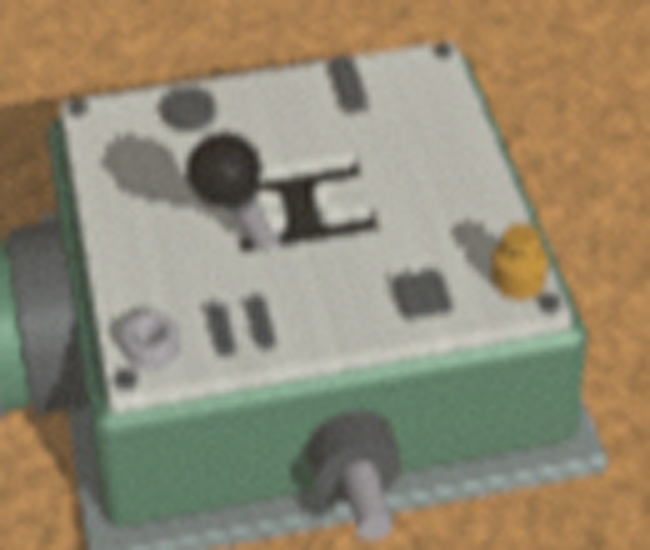

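View pics/z2.png

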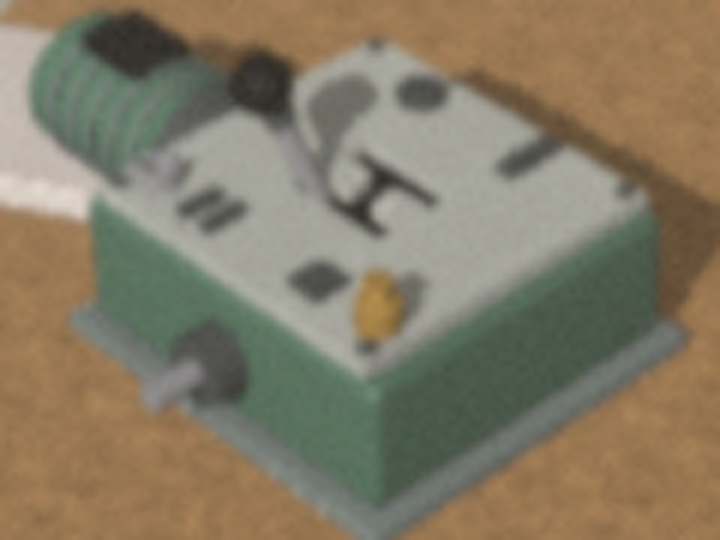

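The round boss, at z1 (187,108) and z2 (423,92), is beside the far right slot on the motor side. So the path is near, then right, then far. Next I measure the positions.

Run:
```python
from h import *
s=np.load('pics/s1.png.npz');d=np.load('pics/d1.png.npz')
S={'round':(187,108),'bar':(348,84),'sq':(421,293),'bars':(240,324),'c_fr':(78,106),'c_nr':(444,50),'c_nl':(549,302),'c_fl':(125,379),'knob':(224,171)}
D={'round':(423,92),'bar':(530,156),'sq':(319,280),'bars':(212,210),'c_fr':(376,45),'c_nr':(628,190),'c_nl':(368,345),'knob':(261,82)}
P={}
for k,v in S.items():
    p=(v[0]/5+255-.4,v[1]/5+195-.4);z=.102 if k[0]=='c' else .110
    q=D.get(k); q=q and (q[0]/6+240-.4,q[1]/6+190-.4)
    P[k]=onz(s,p,z)
    print(k,P[k].round(4),onz(d,q,z).round(4) if q else '',tri([ray(s,p),ray(d,q)]).round(4) if q else '')
    if k=='knob': K=tri([ray(s,p),ray(d,q)])
M={'round':(42,-75),'bar':(-42,-75)}
for cam in (0,1):
  R=P['round'] if cam==0 else None
C=[P[k] for k in('c_fr','c_nr','c_nl','c_fl')]
c=np.mean(C,0);v=(C[0]-C[1]+C[3]-C[2])[:2];v2=(C[3]-C[0]+C[2]-C[1])[:2]
v3=(P['round']-P['bar'])[:2]
print(c,[np.arctan2(v[1],v[0]),np.arctan2(-v2[0],v2[1]),np.arctan2(v3[1],v3[0])],np.linalg.norm(v3),np.linalg.norm(v)/2,np.linalg.norm(v2)/2)
m=(P['round']+P['bar'])[:2]/2;
for u in(v3,):
    e=u/np.linalg.norm(u);n=np.array([-e[1],e[0]]);g=m+.075*n;print('centre',g,'knob in box',(K[:2]-g)@e,(K[:2]-g)@n)
```

```text
round [ 0.5875 -0.0154  0.11  ] [ 0.5826 -0.0154  0.11  ] [ 0.5856 -0.0202  0.1059]
bar [0.5078 0.01   0.11  ] [0.5027 0.0098 0.11  ] [0.5053 0.0054 0.1059]
sq [0.5517 0.1526 0.11  ] [0.5463 0.1536 0.11  ] [0.5494 0.149  0.1055]
bars [0.6313 0.1277 0.11  ] [0.6258 0.1298 0.11  ] [0.6296 0.1242 0.1052]
c_fr [ 0.6318 -0.0539  0.102 ] [ 0.6353 -0.0536  0.102 ] [ 0.6331 -0.0502  0.105 ]
c_nr [0.4455 0.004  0.102 ] [0.448  0.0027 0.102 ] [0.4467 0.0057 0.1041]
c_nl [0.5002 0.1807 0.102 ] [0.5037 0.1776 0.102 ] [0.5016 0.1819 0.1051]
c_fl [0.6868 0.124  0.102 ]  
knob [0.5924 0.0355 0.11  ] [0.6663 0.0183 0.11  ] [0.6174 0.0909 0.1686]
[0.56609208 0.06370002 0.102     ] [np.float64(-0.2980023633315609), np.float64(-0.30007802230212444), np.float64(-0.30950759800325867)] 0.08369475185770532 0.19505843647447574 0.18559921624178038
centre [0.57051278 0.06873635] knob in box 0.03792846649703498 0.035397769808077885
```

Centre is about (0.567, 0.065) at yaw −0.30. The knob is about (0.617, 0.090, 0.165), which is gear x≈+38, y≈+36 mm, and that fits the geometry. I'll move above the far side of the knob with the fingers shut.

Request:
arm_command(
  increments=[
    {"gripper": 0, "slide": [0, 0, 0.06], "yaw": -0.15},
    {"gripper": 0, "slide": [0.03, 0.04, 0.1], "yaw": -0.3},
    {"gripper": 0, "slide": [0.07, 0.09, 0.1], "yaw": -0.45},
    {"gripper": 0, "slide": [0.11, 0.14, 0.1], "yaw": -0.6},
    {"gripper": 0, "slide": [0.145, 0.185, 0.1], "yaw": -0.64},
    {"gripper": 0, "slide": [0.18, 0.23, 0.1], "yaw": -0.64},
    {"gripper": 0, "slide": [0.215, 0.275, 0.1], "yaw": -0.64},
    {"gripper": 0, "slide": [0.25, 0.318, 0.1], "yaw": -0.64},
  ],
)

```text
time_s: 1.1
ee_pos: [0.4346, -0.1986, 0.3054]
eef_rot: [3.142, 0.0, -0.299]
force: [0.3, -0.6, -1.1]
grip_width: 0.0177
```

Request:
arm_command(
  increments=[
    {"gripper": 0, "slide": [0.035, 0.045, 0]},
    {"gripper": 0, "slide": [0.07, 0.09, 0]},
    {"gripper": 0, "slide": [0.105, 0.135, 0]},
    {"gripper": 0, "slide": [0.14, 0.18, 0]},
    {"gripper": 0, "slide": [0.175, 0.225, 0]},
    {"gripper": 0, "slide": [0.205, 0.26, 0]},
    {"gripper": 0, "slide": [0.218, 0.276, 0]},
    {"gripper": 0, "slide": [0.218, 0.276, 0]},
  ],
)

```text
invalid input
```

Run:
```python
from h import *
c=shot('wrist','w1.png')
o=readout.get_obs();print(o['time_s'],o['ee_pos'],o['eef_rot'],o['force'],o['qpos'],o['grip_width'])
print(proj(c,[[.567,.065,.102],[.617,.090,.165]]))
```

```text
1.15 [ 0.43733633 -0.1946083   0.30519107] [-3.13995175e+00 -2.22415735e-05 -2.95990153e-01] [ 1.16706314  2.83014255 -0.34320378] [-0.49612523  0.07829825  1.55388116  0.00161559  1.50971774  1.37056237] 0.01332697298551975
[[ 81.57370015 140.48321553]
 [ -6.70038888 105.99279275]]
```

View pics/w1.png

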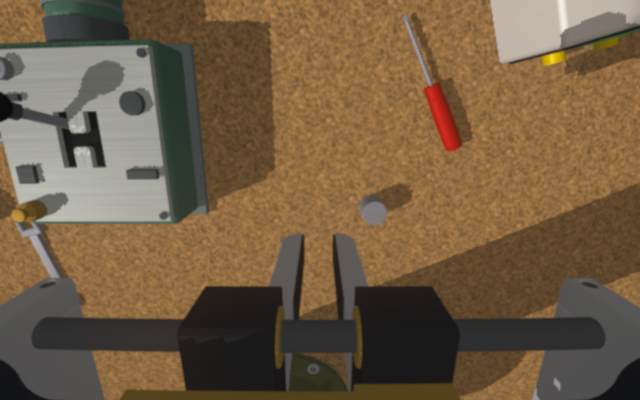

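The wrist view confirms the estimate. The H centre is at about (82,139), against (81.6,140.5) predicted. The axes are parallel and the round boss is far right at (132,103). The second call was refused, probably because yaw was left out, so I'll resend it with yaw.

Request:
arm_command(
  increments=[
    {"gripper": 0, "slide": [0.035, 0.045, 0], "yaw": 0},
    {"gripper": 0, "slide": [0.07, 0.09, 0], "yaw": 0},
    {"gripper": 0, "slide": [0.105, 0.135, 0], "yaw": 0},
    {"gripper": 0, "slide": [0.14, 0.18, 0], "yaw": 0},
    {"gripper": 0, "slide": [0.175, 0.225, 0], "yaw": 0},
    {"gripper": 0, "slide": [0.205, 0.26, 0], "yaw": 0},
    {"gripper": 0, "slide": [0.218, 0.276, 0], "yaw": 0},
    {"gripper": 0, "slide": [0.218, 0.276, 0], "yaw": 0},
  ],
)

```text
time_s: 2.15
ee_pos: [0.652, 0.0764, 0.3042]
eef_rot: [3.141, 0.002, -0.298]
force: [0.5, 0.2, 0.0]
grip_width: 0.0005
```

```bash
cat > g.py <<'E'
from h import *
C=np.array([.567,.065]);e=np.array([np.cos(.3),-np.sin(.3)]);n=np.array([-e[1],e[0]])
def st():
    o=readout.get_obs();p=o['ee_pos'];r=p[:2]-C
    print('t',o['time_s'],'gear mm',(1e3*np.array([r@e,r@n,p[2]])).round(1),'F gear',(o['force'][:2]@e).round(2),(o['force'][:2]@n).round(2),o['force'][2].round(2),'yaw',o['eef_rot'][2].round(3),'grip',o['grip_width'].round(4),p.round(4))
def W(x,y): # gear mm -> world
    return (C+x*e/1e3+y*n/1e3).round(4)
E
python3 - <<'E'
from g import *
st();print(readout.get_obs()['qpos'])
c=shot('wrist','w2.png');print(proj(c,[[.567,.065,.102],[.617,.090,.165]]))
E
```

```text
Traceback (most recent call last):
  File "g.py", line 5, in st
    print('t',o['time_s'],'gear mm',(1e3*np.array([r@e,r@n,p[2]])).round(1),'F gear',(o['force'][:2]@e).round(2),(o['force'][:2]@n).round(2),o['force'][2].round(2),'yaw',o['eef_rot'][2].round(3),'grip',o['grip_width'].round(4),p.round(4))
                                                                                                                                                                                                          ^^^^^^^^^^^^^^^^^^^^^
AttributeError: 'float' object has no attribute 'round'
```

```bash
sed -i "s/o\['grip_width'\].round(4)/o['grip_width']/" g.py
python3 - <<'E'
from g import *
st();print(readout.get_obs()['qpos'])
c=shot('wrist','w2.png');print(proj(c,[[.567,.065,.102],[.617,.090,.165]]))
E
```

```text
t 2.15 gear mm [ 77.8  36.1 304.2] F gear 0.4 0.33 0.02 yaw -0.298 grip 0.0005052867301913162 [0.652  0.0764 0.3042]
[6.09205637e-02 5.09436918e-01 1.00746911e+00 2.73794627e-05
 1.62647252e+00 1.92943201e+00]
[[346.07068899 237.69643791]
 [316.34716365 225.24794145]]
```

View pics/w2.png

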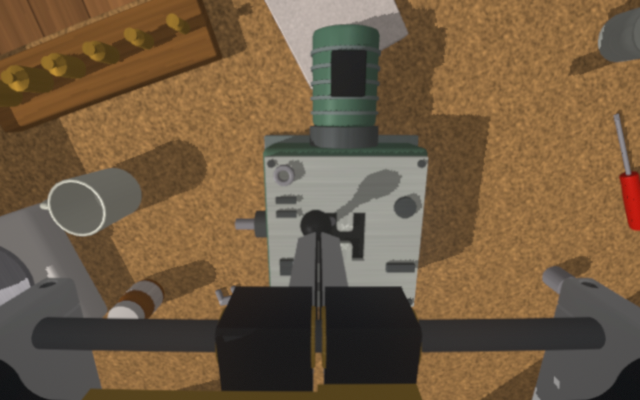

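The knob is at (316,222), within 3 px of the prediction, and the path beyond it is clear. I'll descend on the far side and then push gently near.

Request:
arm_command(
  increments=[
    {"gripper": 0, "slide": [0, 0, -0.05], "yaw": 0},
    {"gripper": 0, "slide": [0, 0, -0.09], "yaw": 0},
    {"gripper": 0, "slide": [0, 0, -0.12], "yaw": 0},
    {"gripper": 0, "slide": [0, 0, -0.14], "yaw": 0},
    {"gripper": 0, "slide": [0, 0, -0.149], "yaw": 0},
    {"gripper": 0, "slide": [0, 0, -0.149], "yaw": 0},
  ],
)

```text
time_s: 2.95
ee_pos: [0.6516, 0.075, 0.1567]
eef_rot: [-3.142, 0.0, -0.3]
force: [0.2, -0.0, 0.5]
grip_width: 0.0009
```

Request:
arm_command(
  increments=[
    {"gripper": 0, "slide": [-0.004, 0.0012, 0], "yaw": 0},
    {"gripper": 0, "slide": [-0.008, 0.0025, 0], "yaw": 0},
    {"gripper": 0, "slide": [-0.012, 0.0037, 0], "yaw": 0},
    {"gripper": 0, "slide": [-0.016, 0.005, 0], "yaw": 0},
    {"gripper": 0, "slide": [-0.02, 0.0062, 0], "yaw": 0},
    {"gripper": 0, "slide": [-0.024, 0.0074, 0], "yaw": 0},
    {"gripper": 0, "slide": [-0.028, 0.0087, 0], "yaw": 0},
    {"gripper": 0, "slide": [-0.028, 0.0087, 0], "yaw": 0},
  ],
)

```text
time_s: 3.95
ee_pos: [0.6235, 0.0844, 0.1564]
eef_rot: [3.141, 0.001, -0.299]
force: [1.6, -1.0, 1.7]
grip_width: 0.0005
```

Run:
```python
from g import *
st()
s=shot('scene','s2.png');d=shot('side','d2.png')
a=cv2.resize(s['color'][195:305,255:385],None,fx=4,fy=4,interpolation=cv2.INTER_CUBIC)
b=cv2.resize(d['color'][190:280,260:340],None,fx=3.5,fy=440/90,interpolation=cv2.INTER_CUBIC)
cv2.imwrite('pics/z3.png',np.hstack([a,b])[:,:,::-1])
```

```text
t 3.95 gear mm [ 48.2  35.2 156.4] F gear 1.81 -0.51 1.67 yaw -0.299 grip 0.00048047322668720013 [0.6235 0.0844 0.1564]
```

View pics/z3.png

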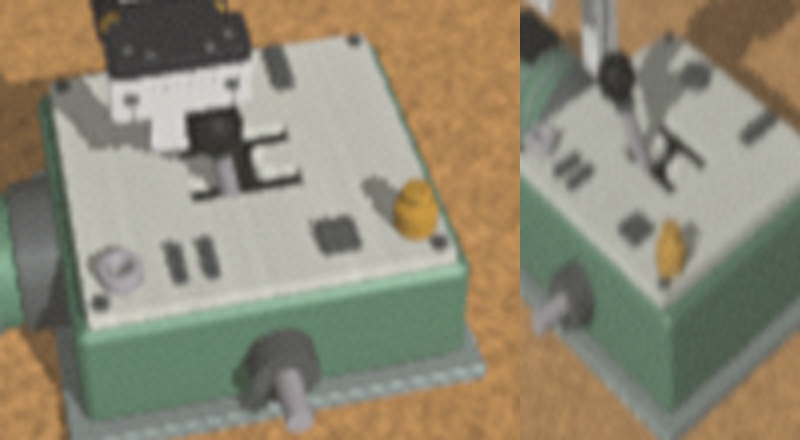

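The fingers press the far side of the knob with about 2 N, and the knob has moved near: z3 (214,131) and (617,77). I'll continue to just short of the cross-slot and measure.

Request:
arm_command(
  increments=[
    {"gripper": 0, "slide": [-0.004, 0.0012, 0], "yaw": 0},
    {"gripper": 0, "slide": [-0.008, 0.0025, 0], "yaw": 0},
    {"gripper": 0, "slide": [-0.012, 0.0037, 0], "yaw": 0},
    {"gripper": 0, "slide": [-0.016, 0.005, 0], "yaw": 0},
    {"gripper": 0, "slide": [-0.02, 0.0062, 0], "yaw": 0},
    {"gripper": 0, "slide": [-0.02, 0.0062, 0], "yaw": 0},
  ],
)

```text
time_s: 4.8
ee_pos: [0.6035, 0.0907, 0.1564]
eef_rot: [3.141, 0.0, -0.299]
force: [1.7, -0.5, 0.8]
grip_width: 0.0008
```

```bash
cat >> g.py <<'E'
def dark(c,z=.168,prior=(0,0),r=30):
    # black knob blob near predicted pixel
    p=proj(c,[*W(*prior),z])[0]; v=c['color'].max(2)
    x0,y0=int(p[0])-r,int(p[1])-r
    m=(v[y0:y0+2*r,x0:x0+2*r]<60).astype(np.uint8)
    m=cv2.morphologyEx(m,cv2.MORPH_OPEN,cv2.getStructuringElement(cv2.MORPH_ELLIPSE,(7,7)))
    k,l,s,ce=cv2.connectedComponentsWithStats(m)
    return [(tuple((ce[i]+[x0,y0]).round(1)),int(s[i,4])) for i in range(1,k)],p.round(1)
def pair(f,prior):
    s=shot('scene','s%s.png'%f);d=shot('side','d%s.png'%f)
    a=dark(s,prior=prior);b=dark(d,prior=prior);print(a,b)
    for A in a[0]:
        for B in b[0]:
            k=tri([ray(s,A[0]),ray(d,B[0])]);q=k[:2]-C
            print('knob gear',(1e3*np.r_[q@e,q@n,k[2]]).round(1))
    x,y=map(int,a[1]-[40,40]);u,w=map(int,b[1]-[40,40])
    im=np.hstack([cv2.resize(s['color'][y:y+80,x:x+80],(400,400),interpolation=2),cv2.resize(d['color'][w:w+80,u:u+80],(400,400),interpolation=2)])
    cv2.imwrite('pics/z%s.png'%f,im[:,:,::-1])
E
python3 - <<'E'
from g import *
st();pair('5',(3,37))
E
```

```text
t 4.8 gear mm [ 27.3  35.3 156.4] F gear 1.73 0.06 0.78 yaw -0.299 grip 0.000839301012419357 [0.6035 0.0907 0.1564]
([], array([315.6, 225.1])) ([((np.float64(263.0), np.float64(197.1)), 39)], array([291.6, 208.3]))
```

View pics/z5.png

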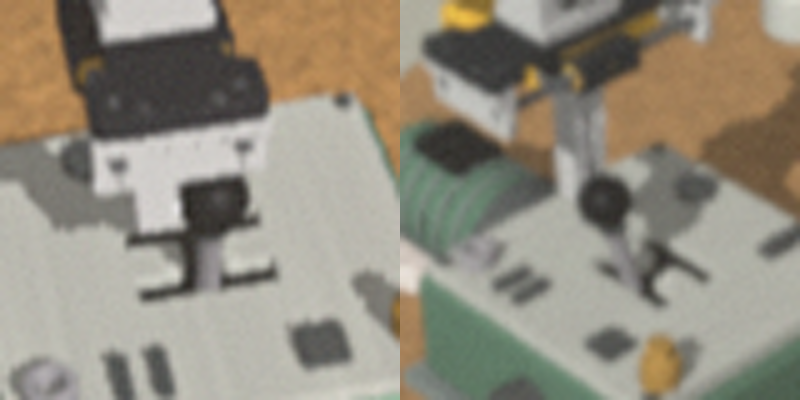

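The knob is at z5 (218,206) and (206,201), with the stem almost at the cross-slot. I'll triangulate from these pixels.

Run:
```python
from g import *
s=np.load('pics/s5.png.npz');d=np.load('pics/d5.png.npz')
for a in((318.2,225.8),(319,225.8)):
    k=tri([ray(s,a),ray(d,(291.8,207.8))]);q=k[:2]-C;print((1e3*np.r_[q@e,q@n,k[2]]).round(1))
for x in(-3,0,3,6): print(x,proj(s,[*W(x,37),.173]),proj(d,[*W(x,37),.173]))
print(W(27,70)-W(27,35), W(0,67)-W(27,35))
```

```text
[ -1.5  41.4 171.9]
[ -3.   42.7 173.1]
-3 [[318.16751291 223.03359312]] [[292.84351634 207.76972994]]
0 [[316.87683467 223.23025622]] [[292.2120656 207.3721646]]
3 [[315.56726411 223.46877728]] [[291.53695741 206.98324647]]
6 [[314.23444321 223.68136308]] [[290.88058059 206.57873161]]
[0.0104 0.0334] [-0.0163  0.0385]
```

Vision gives knob x ≈ −1.5 and the contact geometry +2.3 mm, both inside the ±5 mm play. I'll back off, go round to the left side, and push right.

Request:
arm_command(
  increments=[
    {"gripper": 0, "slide": [0.0124, -0.0038, 0], "yaw": 0},
    {"gripper": 0, "slide": [0.0124, -0.0038, 0], "yaw": 0},
    {"gripper": 0, "slide": [0.019, 0.0175, 0], "yaw": 0},
    {"gripper": 0, "slide": [0.0257, 0.0392, 0], "yaw": 0},
    {"gripper": 0, "slide": [0.0257, 0.0392, 0], "yaw": 0},
    {"gripper": 0, "slide": [0.0065, 0.045, 0], "yaw": 0},
    {"gripper": 0, "slide": [-0.0125, 0.051, 0], "yaw": 0},
    {"gripper": 0, "slide": [-0.0125, 0.051, 0], "yaw": 0},
  ],
)

```text
time_s: 5.9
ee_pos: [0.5908, 0.142, 0.1568]
eef_rot: [-3.142, -0.0, -0.298]
force: [0.6, 0.2, 0.0]
grip_width: 0.0006
```

Request:
arm_command(
  increments=[
    {"gripper": 0, "slide": [-0.0015, -0.0048, 0], "yaw": 0},
    {"gripper": 0, "slide": [-0.003, -0.0096, 0], "yaw": 0},
    {"gripper": 0, "slide": [-0.0044, -0.0143, 0], "yaw": 0},
    {"gripper": 0, "slide": [-0.0056, -0.0181, 0], "yaw": 0},
    {"gripper": 0, "slide": [-0.0068, -0.022, 0], "yaw": 0},
    {"gripper": 0, "slide": [-0.008, -0.0258, 0], "yaw": 0},
    {"gripper": 0, "slide": [-0.0092, -0.0296, 0], "yaw": 0},
    {"gripper": 0, "slide": [-0.0092, -0.0296, 0], "yaw": 0},
  ],
)

```text
time_s: 6.9
ee_pos: [0.582, 0.1116, 0.1564]
eef_rot: [3.141, 0.0, -0.299]
force: [0.3, 1.8, 0.6]
grip_width: 0.0006
```

Run:
```python
from g import *
st();pair('6',(0,20))
```

```text
t 6.9 gear mm [  0.6  49.  156.4] F gear -0.21 1.82 0.59 yaw -0.299 grip 0.0005780812105955396 [0.582  0.1116 0.1564]
([], array([315.4, 219.9])) ([], array([296.4, 206.5]))
```

View pics/z6.png

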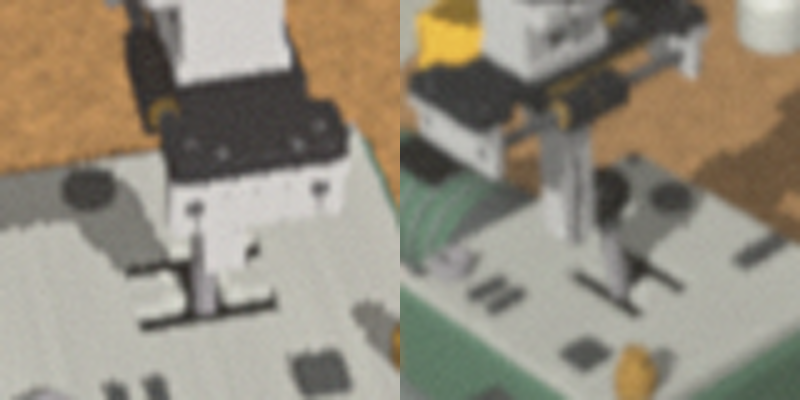

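The stem has entered the cross-slot, at (203,295) in the left half, with about 2 N and no jam. I'll continue to the right.

Request:
arm_command(
  increments=[
    {"gripper": 0, "slide": [-0.0012, -0.0038, 0], "yaw": 0},
    {"gripper": 0, "slide": [-0.0024, -0.0076, 0], "yaw": 0},
    {"gripper": 0, "slide": [-0.0036, -0.0115, 0], "yaw": 0},
    {"gripper": 0, "slide": [-0.0047, -0.0153, 0], "yaw": 0},
    {"gripper": 0, "slide": [-0.0059, -0.0191, 0], "yaw": 0},
    {"gripper": 0, "slide": [-0.0071, -0.0229, 0], "yaw": 0},
    {"gripper": 0, "slide": [-0.0083, -0.0267, 0], "yaw": 0},
    {"gripper": 0, "slide": [-0.0095, -0.0306, 0], "yaw": 0},
  ],
)

```text
time_s: 8.0
ee_pos: [0.5725, 0.0811, 0.1564]
eef_rot: [3.142, -0.0, -0.299]
force: [0.9, 2.2, 1.2]
grip_width: 0.0006
```

Request:
arm_command(
  increments=[
    {"gripper": 0, "slide": [-0.0012, -0.0038, 0], "yaw": 0},
    {"gripper": 0, "slide": [-0.0024, -0.0076, 0], "yaw": 0},
    {"gripper": 0, "slide": [-0.0036, -0.0115, 0], "yaw": 0},
    {"gripper": 0, "slide": [-0.0045, -0.0145, 0], "yaw": 0},
    {"gripper": 0, "slide": [-0.0053, -0.0172, 0], "yaw": 0},
    {"gripper": 0, "slide": [-0.0053, -0.0172, 0], "yaw": 0},
  ],
)

```text
time_s: 8.75
ee_pos: [0.5672, 0.064, 0.1563]
eef_rot: [3.141, 0.0, -0.299]
force: [0.3, 1.4, -1.6]
grip_width: 0.0003
```

Run:
```python
from g import *
st()
```

```text
t 8.75 gear mm [  0.5  -0.9 156.3] F gear -0.16 1.38 -1.55 yaw -0.299 grip 0.0003336859810541105 [0.5672 0.064  0.1563]
```

Request:
arm_command(
  increments=[
    {"gripper": 0, "slide": [-0.0004, -0.0014, 0], "yaw": 0},
    {"gripper": 0, "slide": [-0.0009, -0.0029, 0], "yaw": 0},
    {"gripper": 0, "slide": [-0.0013, -0.0043, 0], "yaw": 0},
    {"gripper": 0, "slide": [-0.0016, -0.0052, 0], "yaw": 0},
    {"gripper": 0, "slide": [-0.0016, -0.0052, 0], "yaw": 0},
  ],
)

```text
time_s: 9.38
ee_pos: [0.5657, 0.0589, 0.1565]
eef_rot: [3.142, -0.0, -0.299]
force: [-0.2, 1.9, -2.0]
grip_width: 0.0004
```

Run:
```python
from g import *
st();pair('7',(0,-25))
```

```text
t 9.375 gear mm [  0.6  -6.2 156.5] F gear -0.71 1.74 -1.96 yaw -0.299 grip 0.00037679078950349893 [0.5657 0.0589 0.1565]
([((np.float64(300.0), np.float64(178.0)), 20)], array([311.5, 207.5])) ([], array([307.2, 200.7]))
```

View pics/z7.png

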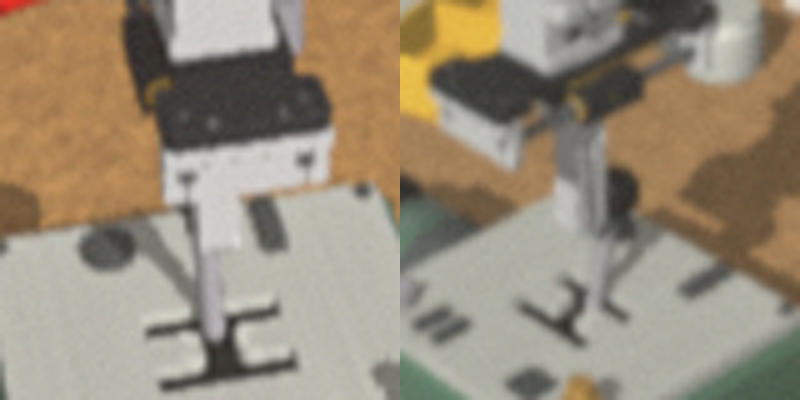

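The stem is in the right track, bottom at about (213,335), with no stop force yet. A few more mm will centre it.

Request:
arm_command(
  increments=[
    {"gripper": 0, "slide": [-0.0003, -0.001, 0], "yaw": 0},
    {"gripper": 0, "slide": [-0.0006, -0.0019, 0], "yaw": 0},
    {"gripper": 0, "slide": [-0.0009, -0.0029, 0], "yaw": 0},
    {"gripper": 0, "slide": [-0.0009, -0.0029, 0], "yaw": 0},
  ],
)

```text
time_s: 9.98
ee_pos: [0.5648, 0.056, 0.1564]
eef_rot: [3.142, 0.0, -0.299]
force: [0.5, 2.3, -1.3]
grip_width: 0.0003
```

Run:
```python
from g import *
st()
```

```text
t 9.975 gear mm [  0.6  -9.3 156.4] F gear -0.19 2.37 -1.34 yaw -0.299 grip 0.0003402144120534498 [0.5648 0.056  0.1564]
```

Request:
arm_command(
  increments=[
    {"gripper": 0, "slide": [0.0041, 0.0134, 0], "yaw": 0},
    {"gripper": 0, "slide": [0.0041, 0.0134, 0], "yaw": 0},
    {"gripper": 0, "slide": [-0.016, 0.0196, 0], "yaw": 0},
    {"gripper": 0, "slide": [-0.036, 0.0258, 0], "yaw": 0},
    {"gripper": 0, "slide": [-0.036, 0.0258, -0.006], "yaw": 0},
    {"gripper": 0, "slide": [-0.0424, 0.005, -0.006], "yaw": 0},
    {"gripper": 0, "slide": [-0.0487, -0.0153, -0.006], "yaw": 0},
    {"gripper": 0, "slide": [-0.0487, -0.0153, -0.006], "yaw": 0},
  ],
)

```text
time_s: 10.98
ee_pos: [0.5165, 0.0398, 0.1502]
eef_rot: [3.141, 0.0, -0.301]
force: [-0.2, 0.3, -0.6]
grip_width: 0.0002
```

Request:
arm_command(
  increments=[
    {"gripper": 0, "slide": [0.0057, -0.0018, 0], "yaw": 0},
    {"gripper": 0, "slide": [0.0115, -0.0035, 0], "yaw": 0},
    {"gripper": 0, "slide": [0.0153, -0.0047, 0], "yaw": 0},
    {"gripper": 0, "slide": [0.0191, -0.0059, 0], "yaw": 0},
    {"gripper": 0, "slide": [0.0229, -0.0071, 0], "yaw": 0},
    {"gripper": 0, "slide": [0.0267, -0.0083, 0], "yaw": 0},
    {"gripper": 0, "slide": [0.0306, -0.0095, 0], "yaw": 0},
    {"gripper": 0, "slide": [0.0344, -0.0106, 0], "yaw": 0},
  ],
)

```text
time_s: 11.98
ee_pos: [0.5508, 0.0301, 0.1505]
eef_rot: [-3.142, 0.0, -0.299]
force: [-1.4, 0.3, 1.6]
grip_width: 0.0003
```

Run:
```python
from g import *
st()
```

```text
t 11.975 gear mm [ -5.2 -38.2 150.5] F gear -1.4 -0.13 1.57 yaw -0.299 grip 0.0002597669585030839 [0.5508 0.0301 0.1505]
```

It pushes freely at about 1.5 N and the knob is at about +20. I'll continue toward home.

Request:
arm_command(
  increments=[
    {"gripper": 0, "slide": [0.0038, -0.0012, 0], "yaw": 0},
    {"gripper": 0, "slide": [0.0076, -0.0024, 0], "yaw": 0},
    {"gripper": 0, "slide": [0.0115, -0.0035, 0], "yaw": 0},
    {"gripper": 0, "slide": [0.0153, -0.0047, 0], "yaw": 0},
    {"gripper": 0, "slide": [0.0191, -0.0059, 0], "yaw": 0},
    {"gripper": 0, "slide": [0.022, -0.0068, 0], "yaw": 0},
    {"gripper": 0, "slide": [0.0239, -0.0074, 0], "yaw": 0},
    {"gripper": 0, "slide": [0.0239, -0.0074, 0], "yaw": 0},
  ],
)

```text
time_s: 12.98
ee_pos: [0.5745, 0.0227, 0.1504]
eef_rot: [3.142, -0.0, -0.299]
force: [-1.5, 0.9, -2.3]
grip_width: -0.0
```

Request:
arm_command(
  increments=[
    {"gripper": 0, "slide": [0.001, -0.0003, 0], "yaw": 0},
    {"gripper": 0, "slide": [0.002, -0.0006, 0], "yaw": 0},
    {"gripper": 0, "slide": [0.003, -0.0009, 0], "yaw": 0},
    {"gripper": 0, "slide": [0.003, -0.0009, 0], "yaw": 0},
  ],
)

```text
time_s: 13.48
ee_pos: [0.5775, 0.0218, 0.1505]
eef_rot: [-3.142, -0.0, -0.299]
force: [-1.9, 1.0, -1.7]
grip_width: 0.0005
```

Run:
```python
from g import *
st()
```

```text
t 13.475 gear mm [ 22.8 -38.1 150.5] F gear -2.1 0.45 -1.7 yaw -0.299 grip 0.0005058526766635541 [0.5775 0.0218 0.1505]
```

Next come 1 mm steps until the end stop shows in the force.

Request:
arm_command(
  increments=[
    {"gripper": 0, "slide": [0.001, -0.0003, 0], "yaw": 0},
    {"gripper": 0, "slide": [0.001, -0.0003, 0], "yaw": 0},
  ],
)

```text
time_s: 13.72
ee_pos: [0.5785, 0.0215, 0.1504]
eef_rot: [-3.142, -0.0, -0.299]
force: [-2.1, 1.1, -1.5]
grip_width: 0.0005
```

Request:
arm_command(
  increments=[
    {"gripper": 0, "slide": [0.001, -0.0003, 0], "yaw": 0},
    {"gripper": 0, "slide": [0.001, -0.0003, 0], "yaw": 0},
  ],
)

```text
time_s: 13.98
ee_pos: [0.5795, 0.0212, 0.1505]
eef_rot: [-3.142, -0.0, -0.299]
force: [-1.9, 0.7, -1.0]
grip_width: 0.0004
```

Request:
arm_command(
  increments=[
    {"gripper": 0, "slide": [0.001, -0.0003, 0], "yaw": 0},
    {"gripper": 0, "slide": [0.001, -0.0003, 0], "yaw": 0},
  ],
)

```text
time_s: 14.22
ee_pos: [0.5805, 0.0209, 0.1504]
eef_rot: [-3.142, 0.0, -0.299]
force: [-2.2, 2.0, -2.2]
grip_width: 0.0002
```

Request:
arm_command(
  increments=[
    {"gripper": 0, "slide": [0.001, -0.0003, 0], "yaw": 0},
    {"gripper": 0, "slide": [0.001, -0.0003, 0], "yaw": 0},
  ],
)

```text
time_s: 14.48
ee_pos: [0.5812, 0.0207, 0.1503]
eef_rot: [3.141, 0.001, -0.299]
force: [-3.7, 2.0, -2.2]
grip_width: 0.0004
```

Request:
arm_command(
  increments=[
    {"gripper": 0, "slide": [0.001, -0.0003, 0], "yaw": 0},
    {"gripper": 0, "slide": [0.001, -0.0003, 0], "yaw": 0},
  ],
)

```text
time_s: 14.72
ee_pos: [0.5819, 0.0205, 0.1501]
eef_rot: [3.141, 0.002, -0.299]
force: [-6.4, 2.0, -1.6]
grip_width: 0.0006
```

The force rose to about 6.5 N and the finger lagged, so this is the end stop, at finger x≈27 (knob ≈ +51, as expected for home). I'll retreat near, then up.

Request:
arm_command(
  increments=[
    {"gripper": 0, "slide": [-0.015, 0.0046, 0], "yaw": 0},
    {"gripper": 0, "slide": [-0.03, 0.0093, 0], "yaw": 0},
    {"gripper": 0, "slide": [-0.03, 0.0093, 0.01], "yaw": 0},
    {"gripper": 0, "slide": [-0.03, 0.0093, 0.05], "yaw": 0},
    {"gripper": 0, "slide": [-0.03, 0.0093, 0.1], "yaw": 0},
    {"gripper": 0, "slide": [-0.06, -0.03, 0.14], "yaw": 0},
    {"gripper": 0, "slide": [-0.1, -0.07, 0.15], "yaw": 0},
    {"gripper": 0, "slide": [-0.12, -0.12, 0.15], "yaw": 0},
  ],
)

```text
time_s: 15.72
ee_pos: [0.462, -0.1009, 0.3031]
eef_rot: [3.141, -0.005, -0.298]
force: [1.1, -0.7, -0.1]
grip_width: 0.0007
```

Request:
arm_command(
  increments=[
    {"gripper": 0, "slide": [0, -0.05, 0], "yaw": 0},
    {"gripper": 0, "slide": [0, -0.1, 0], "yaw": 0},
    {"gripper": 0, "slide": [0, -0.1, 0], "yaw": 0},
    {"gripper": 0, "slide": [0, -0.1, 0], "yaw": 0},
  ],
)

```text
time_s: 16.23
ee_pos: [0.4628, -0.1997, 0.3011]
eef_rot: [3.141, -0.001, -0.3]
force: [-0.5, 1.0, 0.3]
grip_width: 0.0003
```

Run:
```python
from g import *
st();pair('8',(50,-37))
s=np.load('pics/s8.png.npz')['color'];d=np.load('pics/d8.png.npz')['color']
im=np.hstack([cv2.resize(s[190:310,240:390],(400,320),interpolation=2),cv2.resize(d[185:285,240:365],(400,320),interpolation=2)])
cv2.imwrite('pics/z9.png',im[:,:,::-1])
```

```text
t 16.225 gear mm [ -21.4 -283.7  301.1] F gear -0.73 0.82 0.29 yaw -0.3 grip 0.00028541418510237635 [ 0.4628 -0.1997  0.3011]
([], array([289.9, 207.5])) ([], array([299.3, 193. ]))
```

View pics/z9.png

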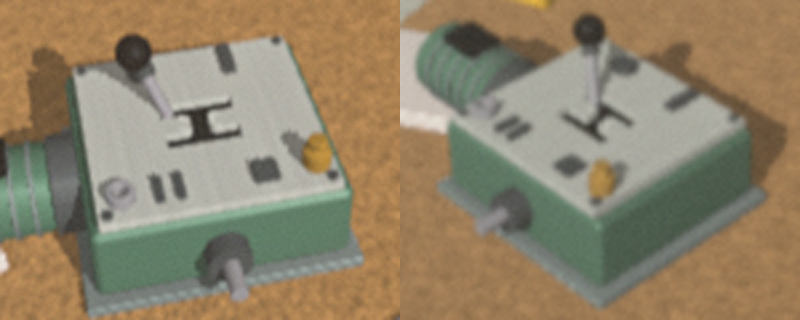

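The knob is at (289.9,209.9) in scene and (299.1,194.1) in side pixels. The prediction for home in the far right slot is (289.9,207.5) and (299.3,193.0) at z=0.168, and the knob's true height of about 0.161 accounts for the difference in rows. The weight and collar haven't moved and the arm is clear.

Run:
```python
from g import *
s=np.load('pics/s8.png.npz');d=np.load('pics/d8.png.npz')
k=tri([ray(s,(289.6,209.6)),ray(d,(298.8,193.8))]);q=k[:2]-C;print((1e3*np.r_[q@e,q@n,k[2]]).round(1))
print(job.hand_in())
```

```text
[ 51.4 -35.5 164. ]
the job is handed in; nothing more can be done
None
```

The gear lever is now in the far right slot, the one with the round boss beside it, and I've handed the job in. I pushed it with the outside of the shut fingers: near out of the far left slot, right through the cross-slot, then far until it met the end stop.

- **Fully home:** pushing took about 2 N along the way, and the force rose to about 6.5 N at the stop. The last triangulation put the knob at gear x +51, y −36, z 164 mm; about +50, −37 and 160–164 mm was expected.
- **Loose things:** the weight and collar on the gearbox look unmoved in the final pictures. The arm was kept well above the other loose things. I did not compare before and after pictures of those on the bench.
- **At hand-in:** the arm was clear and touching nothing, at about 16 s.
- **Checks that failed or disagreed:**
  - One move call was refused because a row had no yaw value; I resent it.
  - My automatic knob detection failed, so I read the knob pixels by eye.
  - Midway, the camera and the contact geometry differed by about 4 mm in knob x, within the cross-slot's play.

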